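# Set the bauble sizing gauge to a sample and lock it

## Task

Set the sizing gauge to the sample bauble lying in it: turn the black knob clockwise until the sprung jaw holds the bauble snugly against the fixed stop, its pad pushed in by about 3 mm and never hard enough to crack the glass. Then lock that setting by turning the knurled ring beneath the knob clockwise until you feel it bite and about 12 degrees further, no more. Let go, leaving the bauble held in the gauge and the things lying round about where they are.

Things in the scene. Friction and masses are not known exactly. Their poses are not given: they have to be found in the camera images.
- gauge: Grey base plate of the gauge, fixed to the bench, 110 (x) by 360 (y) by 18 mm high; origin at the centre of its underside, z up. The column with ring and knob stands at its (0, +100 mm); the bauble's bed, two low rails 39 mm apart, runs along its y from -140 to -15 mm; the jaw closes towards its -y. Apart from ring and knob, nothing within 60 mm of the column's axis is higher than 26 mm.
- knob_grip (a point): Centre of the black knob, on the column's axis, 75 mm above the bench. The knob is a round fluted cylinder, 40 mm across, from 61 to 87 mm above the bench. Turned clockwise (seen from above) it moves the jaw towards the bauble, 16 mm per radian. It starts at its anticlockwise end and needs 1.0 to 2.2 rad in all, so take it in more than one grasp.
- knob_top (a point): Centre of the knob's top face, on the axis, 87 mm above the bench. The knob turns against a steady friction of 0.25 N m and stays where it is left; once the pad presses on the bauble and the bauble on the stop, it springs back with 0.64 N m per radian of further turn, on top of the friction. A hand at rest on it feels this spring-back surely, the friction either way.
- ring_grip (a point): Centre of the aluminium lock ring, on the same axis, 45 mm above the bench, under the knob. The ring is round and knurled, 58 mm across, from 34 to 56 mm above the bench; between ring and knob is a gap of 5 mm. Turning it does not move the knob.
- ring_top (a point): Centre of the ring's top face, on the axis, 56 mm above the bench. It starts loose: clockwise it runs freely (0.06 N m) for 0.35 to 1.15 rad, different each time; then it bites: turning takes 0.45 N m of friction plus a spring-back of 1 N m per radian, which a hand at rest feels too. Let go, it stays. Tight at 0.1 to 0.4 rad past the bite, spoilt by more.
- shoe: Small brass brake shoe, 12 by 16 by 8 mm, low beside the column; origin at the centre of its underside, as built at (42, 100, 18 mm) of the gauge. It creeps in along the gauge's -x, 5 mm per radian that the ring is turned past its bite: not at all while the ring is loose, 0.5 to 2 mm when it is tight.
- pad: Square rubber pad, 36 by 36 mm, 5 mm thick, on a spring in front of the sliding jaw; origin at the centre of the face that meets the bauble, 48 mm above the bench; its axes are those of the gauge, so it closes along its -y. The spring gives 1 mm for each 2.5 N, at most 12 mm.
- bauble: Silver glass bauble, a sphere of 60 mm, 50 g, loose on the bed between pad and stop; origin at its centre. It lies 1 to 9 mm short of the stop, a dark steel block 36 mm wide and 50 mm high that is pinned at a different place along the bed each time; the jaw pushes the bauble up to it. It should be held with 2 to 13 N; more than 20 N cracks it.
- label_roll: Bystander: roll of white labels, 90 mm across, 50 mm high, standing on its end on the bench; origin at the centre of its underside.
- gift_box: Bystander: flat green carton, 110 by 160 by 28 mm, on the bench; origin at the centre of its underside.
- tape_core: Bystander: cardboard disc, 76 mm across, 24 mm high, on the bench; origin at the centre of its underside.
Things that resemble listed ones, but are neither listed nor needed, are in the scene too. What is shaped like the bauble but purple is not meant.

How it is judged:
By the outcome, as a careful person would: the job done as asked, in the order asked, and still so for the second after the job is handed in, with the robot touching nothing.
It also fails if it takes over 67 s, if anything falls off the work surface, if the arm or the gripper's body presses on something with over 40 N, if the wrist force passes 120 N, or if a joint passes its speed limit or range.

## Robot

A 6-joint arm with a two-finger parallel gripper is mounted at the origin on the work surface. World frame = base frame: x ahead of the robot, y to its left, z up, the work surface at z = 0. Lengths are in mm, angles in rad, forces in N, time in s.
With the tool pointing down it reaches from about 300 to 775 mm from the base axis. Payload 14.6 kg.
Tool frame: the origin (TCP) lies between the finger pads; the fingertips stand 19 mm ahead of it and the grasp point (between the pads) is the TCP; z points along the fingers, y is the line along which they close (so a half turn about z gives the same grasp; the last joint's range is limited). The gripper opens to 94 mm and grips with 3 to 60 N. Pads are 16 mm wide; open, the fingers measure 119 mm over their backs; the gripper's body (75 mm by 177 mm) begins 78 mm behind the grasp point.
Start: joints at [-1.405, 0.3, 1.521, -0, 1.321, -0.067], TCP at [126.88, -535.155, 184.946] pointing down, gripper open.
Joint ranges: [-3.03, 3.03], [-0.79, 2.21], [0.23, 2.52], [-1.04, 4.18], [0, 3.07], [-2.55, 2.55]. Speed limits (rad/s): [2.22, 2.22, 2.57, 3.14, 3.14, 3.14].

## Interface

Orientations are given as [roll, pitch, yaw] about the fixed x, y, z axes, in that order (R = Rz(yaw) Ry(pitch) Rx(roll)).
In Python, from cell import monitor, imaging, job, find_in, trace gives the robot as it stands. The module is installed in compiled form; this text tells all that it offers.
- The arm moves only by the tool arm_command, never from a script. Its argument "steps" is a list of rows, each a list of 5 numbers: the opening, from 0 (shut) to 1 (fully open), then the shift along the tool's x, y, z in mm, then the turn about the tool's z in degrees. In form: [[gripper, dx, dy, dz, turn], ...]. A call has 1 to 20 rows; each row is the pose to reach, as a shift and turn from the pose commanded when the call began, along the tool's axes at that moment; what a row does not reach only later rows make up. A row lasts 1/8 s, in which the tool goes at most 62.5 mm and 10.7 degrees, less where a joint would pass 70% of its speed; a pose out of reach is approached as far as the arm can. A call with a gripper value outside its range is refused whole. The fingers move at their own pace and stop on an object; "force" is the grip in N (left out, the last holds). Time passes only in rows, so rows that repeat a pose let the fingers close. It gives the time, the measured TCP pose, the force, the opening and the grip force at its end, in the units of the state.
- monitor.read_state(): the state, without advancing time (a new reading comes with each control period).
- imaging.camera(name): name is "scene" or "top" or "wrist"; returns a dict with "img" (384x512x3 uint8, red, green, blue), "mtx" (3x3 intrinsics, pixels), "view" (4x4, takes a point from world to camera coordinates). Camera axes: x right, y down, z forward; pixel columns grow to the right and rows downward; lengths in mm; the calibration is good to about 2 mm. A picture is of the moment at which its call begins. There is no depth.
- job.sign_off(): hands the job in; it is judged then, once.
Trained networks look in a picture, given as the dict that the camera call returned (one of the last four; its "shot" number tells which), for a name from the list of things; names that differ only in an ending like _2 or _b are one class to them, and where a whole thing is asked for, a point or a joint stands for the part that bears it (a point fixed in the world has none). Each returns a list of dicts, best first, with "p" (0 to 1); they miss things now and then, are a little off and sometimes report something else, mostly with a low value. They report only what shows in the picture. A call takes as long as a camera call. They do not tell look-alikes from the thing itself.
- find_in(picture, target): "rect" ([centre column, centre row, width, height] in pixels, round what is visible of it).
- trace(picture, target): "region" (384x512 bool, what is visible of it) and "rect" ([centre column, centre row, width, height] in pixels, round what is visible of it).
The state is a dict: "clock": time; "joints": joint angles; "qd": joint speeds; "effort": joint torques, N m; "eef_pos": TCP position; "eef_rot": TCP orientation; "wrist_force": force on the tool from outside, world axes, zero at the start; "moment": the same for the moment, N m; "finger_gap": finger opening in mm; "finger_force": force on a finger pad.
Only numpy, scipy, OpenCV 4.12 (cv2) and the standard library are available. Lean on these libraries where they do the work, as an engineer would, in place of code of your own. Each camera call takes 0.05 s, during which the arm holds its last target. There are 200 camera calls.

## Working session

There is one attempt and no reset: what is moved stays moved. The work goes in short steps, Python scripts to look and compute and a tool call to move; the robot and the scene stay as the last step left them, time stands still between calls to the robot, and variables do not carry over. Pictures are saved under pics/ and viewed, at most 10 in all, crops included, and the job is handed in when it is done.

Besides the shell and the picture viewer there is one more tool, called as a command line: name --pt "numbers of a row" for each row, then --argument value for the rest. arm_command: Moves the arm, as the interface text tells. Its arguments: {"type":"object","properties":{"steps":{"type":"array","items":{"type":"array","items":{"type":"number"}}},"force":{"type":"number"}},"required":["steps"]}

```bash
mkdir -p pics; cat > h.py <<'E'
import numpy as np, cv2
from cell import monitor, imaging, job, find_in, trace
def ray(c,u,v,z):
    R=c["view"][:3,:3];t=c["view"][:3,3]
    o=-R.T@t; d=R.T@np.linalg.inv(c["mtx"])@np.array([u,v,1.])
    return o+d*(z-o[2])/d[2]
def proj(c,p):
    q=c["mtx"]@(c["view"][:3,:3]@np.array(p,float)+c["view"][:3,3]); return q[:2]/q[2]
def save(c,n): cv2.imwrite(f"pics/{n}.png",c["img"][:,:,::-1])
E
python3 - <<'E'
from h import *
s=monitor.read_state(); print(s)
ims=[]
for n in("scene","top"):
    c=imaging.camera(n); ims.append(c["img"])
    for t,z in(("gauge",9),("knob_top",87),("ring_top",50),("bauble",48),("pad",48),("shoe",22)):
        print(n,t,[(round(d["p"],2),np.round(d["rect"]).tolist(),ray(c,d["rect"][0],d["rect"][1],z).round().tolist()) for d in find_in(c,t)[:3]])
cv2.imwrite("pics/a.png",cv2.resize(np.vstack(ims),(448*1,600*1) if 0 else (400,600))[:,:,::-1])
cv2.imwrite("pics/top.png",cv2.resize(ims[1],(800,600))[:,:,::-1])
cv2.imwrite("pics/scene.png",cv2.resize(ims[0],(800,600))[:,:,::-1])
E
```

```text
{'clock': 0.0, 'joints': array([-1.40457777e+00,  3.00462948e-01,  1.52154425e+00,  2.99230016e-05,
        1.32069246e+00, -6.66114553e-02]), 'qd': array([-8.32514851e-04,  6.31030947e-05,  6.38656214e-04,  1.37365477e-03,
        2.92174958e-04, -8.63082009e-04]), 'effort': array([ 1.81740354e-03, -5.31806874e+01, -3.52732480e+01,  7.09049497e-02,
        2.44153087e-02, -1.02508207e-04]), 'eef_pos': array([ 126.85752456, -534.89521235,  184.4063939 ]), 'eef_rot': array([-3.14049004e+00, -1.02603672e-04,  2.32822531e-01]), 'wrist_force': array([ 0.3793518 ,  0.15930162, -1.17501532]), 'moment': array([-0.0750696 , -0.03766419,  0.04627752]), 'finger_force': 0.0, 'finger_gap': 93.88821163280448}
scene gauge [(0.63, [243.0, 207.0, 111.0, 59.0], [569.0, -33.0, 9.0])]
scene knob_top [(0.72, [342.0, 318.0, 36.0, 40.0], [684.0, 433.0, 87.0]), (0.62, [244.0, 206.0, 113.0, 60.0], [621.0, 41.0, 87.0])]
scene ring_top [(0.95, [243.0, 204.0, 108.0, 57.0], [590.0, -5.0, 50.0])]
scene bauble [(0.9, [178.0, 202.0, 21.0, 25.0], [728.0, -132.0, 48.0]), (0.82, [278.0, 173.0, 17.0, 19.0], [408.0, -61.0, 48.0]), (0.76, [223.0, 180.0, 20.0, 21.0], [565.0, -142.0, 48.0])]
scene pad []
scene shoe []
top gauge [(0.82, [277.0, 205.0, 115.0, 55.0], [544.0, -85.0, 9.0])]
top knob_top []
top ring_top [(0.98, [276.0, 203.0, 115.0, 60.0], [542.0, -80.0, 50.0])]
top bauble [(0.62, [298.0, 196.0, 12.0, 15.0], [565.0, -148.0, 48.0]), (0.62, [302.0, 155.0, 16.0, 18.0], [701.0, -164.0, 48.0]), (0.52, [282.0, 252.0, 16.0, 20.0], [391.0, -95.0, 48.0])]
top pad [(0.63, [282.0, 200.0, 5.0, 11.0], [553.0, -98.0, 48.0]), (0.32, [132.0, 181.0, 31.0, 24.0], [620.0, 380.0, 48.0])]
top shoe []
```

View pics/top.png

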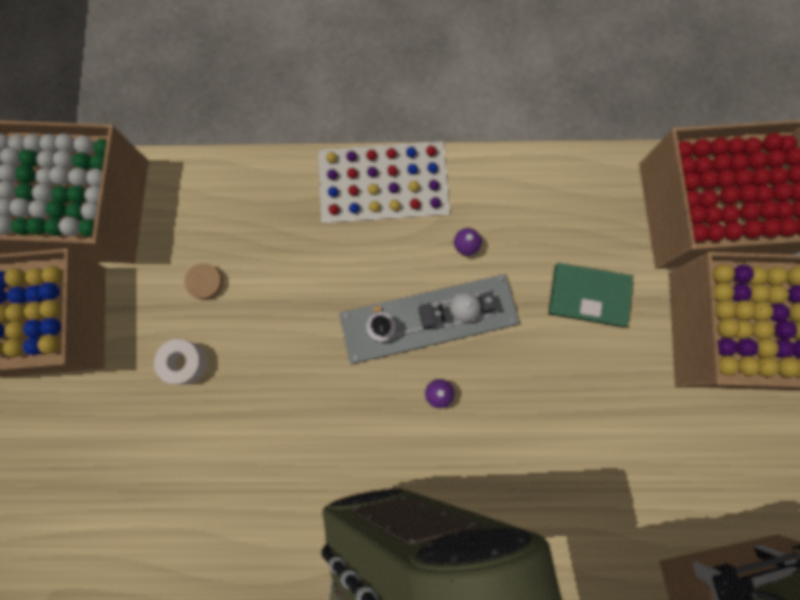

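View pics/scene.png

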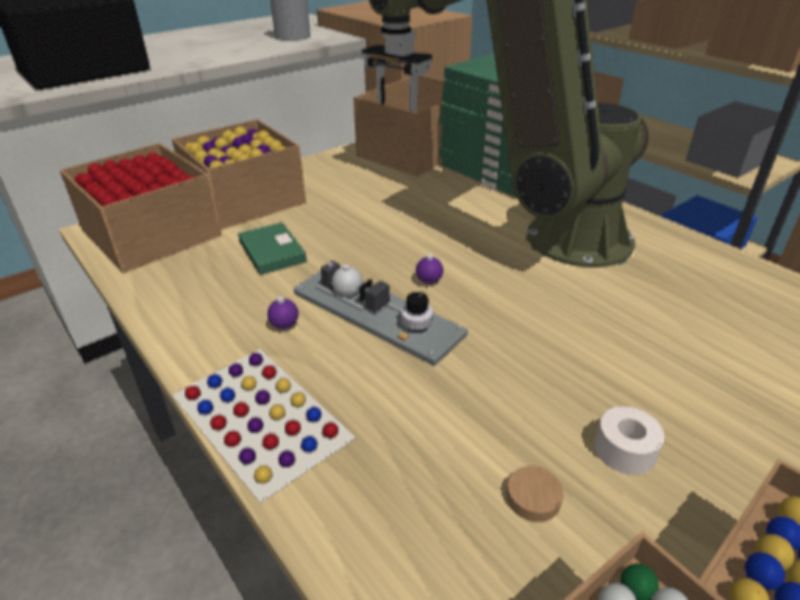

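The top view (800-wide) shows the gauge plate with corners (341,313), (505,276), (519,322) and (352,362). The knob is at (381,325), the brass shoe at (377,308), the jaw at (431,316), the silver bauble at (464,307) and the stop at (489,302). The look-alikes are purple baubles at (468,241) and (440,393), the white roll at (177,361) and the disc at (203,281). I choose the silver bauble on the gauge and the black knob on the white ring, and will check them in a crop.

```bash
cat > m.py <<'E'
from h import *
c=imaging.camera("top")
k=.64
P=[ray(c,u*k,v*k,18) for u,v in((341,313),(505,276),(519,322),(352,362))]
print(np.round(P)); ctr=np.mean(P,0)
ax=(P[0]+P[3]-P[1]-P[2])[:2]; L=np.linalg.norm(ax)/2; ax/=2*L; print("len",L,"ctr",ctr,"yaw of +y",np.degrees(np.arctan2(ax[1],ax[0])))
print("column", ctr[:2]+100*ax, "knob px", ray(c,381*k,325*k,87))
print("silver",ray(c,464*k,307*k,48))
im=c["img"][165:245,205:345]; cv2.imwrite("pics/crop.png",cv2.resize(im,(770,440),interpolation=3)[:,:,::-1])
E
python3 m.py
```

```text
[[ 559.  107.   18.]
 [ 634. -237.   18.]
 [ 537. -261.   18.]
 [ 457.   83.   18.]]
len 352.5895362213776 ctr [546.72862514 -76.9832232   18.        ] yaw of +y 102.74747696642025
column [524.66317661  20.5519806 ] knob px [523.11128324  20.7634597   87.        ]
silver [ 564.01178841 -145.60422765   48.        ]
```

View pics/crop.png

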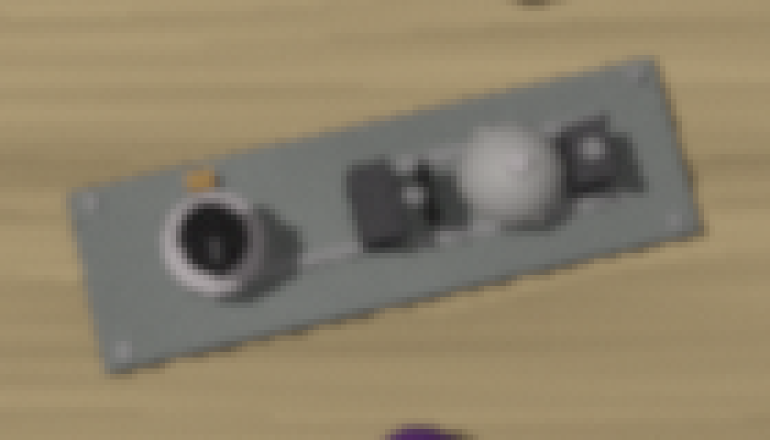

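The crop confirms it: black knob on the pale ring at (212,240), shoe at (203,180), jaw and pad at (385,205), silver bauble at (508,175) and stop at (598,160). Moving above the knob.

arm_command --pt "1 47 -41 0 -10" --pt "1 94 -82 0 -20" --pt "1 140 -122 0 -30" --pt "1 187 -163 0 -40" --pt "1 234 -204 0 -50" --pt "1 281 -245 0 -60" --pt "1 327 -286 0 -70" --pt "1 374 -327 0 -80" --pt "1 421 -367 0 -90" --pt "1 468 -408 0 -100" --pt "1 514 -449 0 -110" --pt "1 514 -449 0 -110" --pt "1 514 -449 0 -110" --pt "1 514 -449 0 -110" --pt "1 514 -449 0 -110" --force 30

```text
clock: 2.62
eef_pos: [523.2, 19.4, 185.2]
eef_rot: [3.141, 0.0, 2.151]
wrist_force: [0.4, 1.0, -0.5]
finger_gap: 94.1
finger_force: 0.0
```

```bash
python3 - <<'E'
from h import *
s=monitor.read_state();print(s["clock"],s["eef_pos"].round(1),s["eef_rot"].round(3),s["joints"].round(3),s["moment"],s["effort"])
c=imaging.camera("wrist");save(c,"w1")
for t,z in(("knob_top",87),("ring_top",56),("bauble",48),("pad",48),("shoe",22)):
    for n in find_in(c,t)[:2]: print(t,n["p"],np.round(n["rect"]),ray(c,*n["rect"][:2],z).round(1))
    print("expected", proj(c,[524,20.7,z]).round())
E
```

```text
2.625 [523.2  19.4 185.2] [3.141 0.    2.151] [-0.033  0.241  1.596 -0.     1.305 -0.613] [ 0.04091074 -0.11328782 -0.02784403] [ 9.31414682e-02 -4.93766069e+01 -3.49991190e+01  5.04000694e-02
  5.49851975e-02  5.51552672e-03]
knob_top 0.93 [248. 226. 165. 271.] [537.9 -18.   87. ]
expected [257. 188.]
expected [257. 181.]
bauble 0.83 [212. 302.  50.  39.] [ 563.7 -142.3   48. ]
bauble 0.72 [299. 364.  40.  24.] [ 710.9 -162.4   48. ]
expected [257. 179.]
pad 0.72 [223. 276.  34.  23.] [ 556.  -104.2   48. ]
expected [257. 179.]
shoe 0.6 [295. 186.  11.  19.] [570.1  32.9  22. ]
expected [257. 174.]
```

View pics/w1.png

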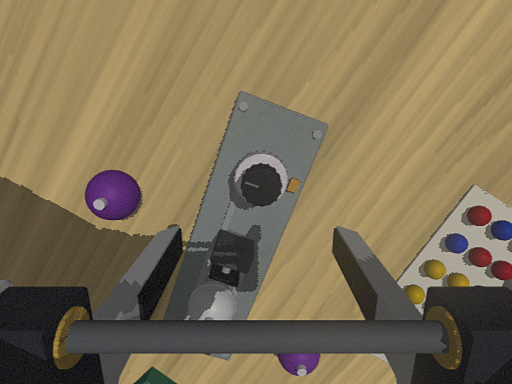

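The wrist view shows the knob top at about (261,185), the ring around it, the shoe at (293,185), the jaw at (233,248) and the bauble at (212,302).

```bash
python3 - <<'E'
from h import *
c=imaging.camera("wrist")
g=cv2.cvtColor(c["img"],cv2.COLOR_RGB2GRAY)[140:225,225:300]
m=(g<60).astype(np.uint8); n,l,st,ce=cv2.connectedComponentsWithStats(m)
for i in range(1,n):
    if st[i,4]>200:
        pts=np.argwhere(l==i)[:,::-1].astype(np.float32); (x,y),r=cv2.minEnclosingCircle(pts)
        print(st[i],x+225,y+140,r,ray(c,x+225,y+140,87).round(1), ray(c,ce[i][0]+225,ce[i][1]+140,87).round(1))
u=proj(c,[524,20.7,87]);v=proj(c,[544,20.7,87]);print("20mm=",np.linalg.norm(u-v))
s=monitor.read_state();p=s["eef_pos"];y=s["eef_rot"][2]
print("cam centre",(-c["view"][:3,:3].T@c["view"][:3,3]).round())
E
```

```text
[  15   24   41   43 1302] 259.8599548339844 185.40700149536133 21.620136260986328 [524.7  25.4  87. ] [525.1  25.7  87. ]
20mm= 19.808604742756643
cam centre [478.  91. 385.]
```

arm_command --pt "1 1 3 30 0" --pt "1 1 3 60 0" --pt "1 1 3 85 0" --pt "1 1 3 106 0" --pt "1 1 3 106 0" --pt "0 1 3 106 0" --pt "0 1 3 106 0" --pt "0 1 3 106 0" --pt "0 1 3 106 0" --pt "0 1 3 106 0" --pt "0 1 3 106 0" --pt "0 1 3 106 0" --pt "0 1 3 106 0" --force 40

```text
clock: 4.6
eef_pos: [525.4, 22.8, 78.9]
eef_rot: [-3.142, 0.0, 2.153]
wrist_force: [1.1, -0.1, 0.2]
finger_gap: 17.6
finger_force: 0.0
```

```bash
cat > r.py <<'E'
from h import *
M=[];
for i in range(5):
    s=monitor.read_state(); M.append(np.r_[s["moment"],s["effort"][5],s["wrist_force"]]); imaging.camera("top") if i<4 else 0
M=np.array(M)
print(round(s["clock"],2),s["eef_pos"].round(1),"yaw",round(s["eef_rot"][2],4),"Mz",M[:,2].round(3),"e6",M[:,3].round(3),"mean",M.mean(0).round(3),"gap",round(s["finger_gap"],1),s["finger_force"])
E
python3 r.py
```

```text
4.8 [525.4  22.8  78.9] yaw 2.1527 Mz [ 0.036  0.068 -0.065  0.021  0.062] e6 [0. 0. 0. 0. 0.] mean [-0.025 -0.138  0.024  0.     0.018 -0.457  0.263] gap 1.9 0.0
```

```bash
python3 - <<'E'
from h import *
a=imaging.camera("wrist")["img"];b=imaging.camera("top");s=imaging.camera("scene")
t=cv2.resize(b["img"][150:260,190:350],(512,352)); z=cv2.resize(s["img"][120:240,190:320],(390,360))
o=np.zeros((600,800,3),np.uint8);o[:240,:320]=cv2.resize(a,(320,240));o[:240,320:800]=cv2.resize(t,(480,330))[:240];o[240:600,:390]=z
o[240:600,390:800]=cv2.resize(a[100:384,100:424],(410,360))
cv2.imwrite("pics/b.png",o[:,:,::-1])
E
```

```text
(no output)
```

View pics/b.png

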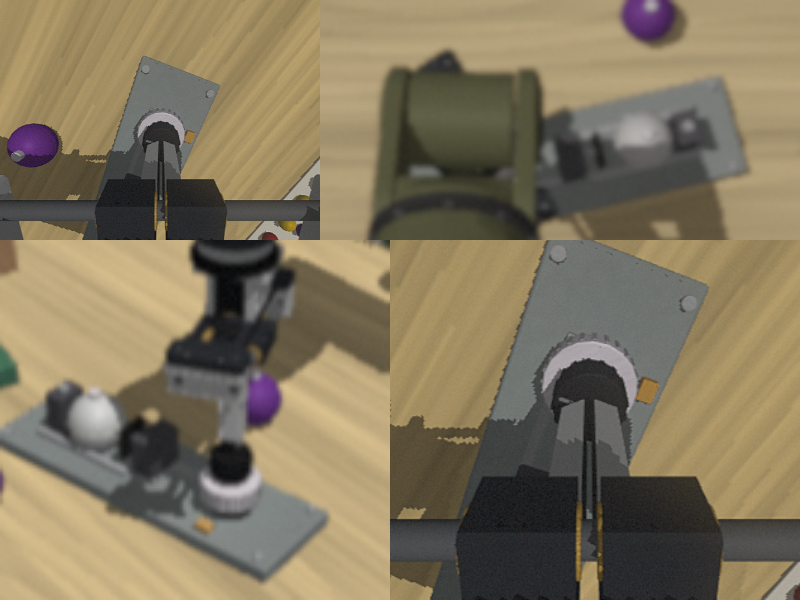

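```bash
python3 - <<'E'
from h import *
for n in("wrist","scene","top"):
    c=imaging.camera(n)
    for nm,p in(("tip",[525.4,22.8,60]),("tcp",[525.4,22.8,79]),("z98",[525.4,22.8,98]),("knobtop",[524.5,22,87]),("knobbase",[524.5,22,61]),("ringbase",[524.5,22,34])): print(n,nm,proj(c,p).round(1))
    if n=="top":continue
    im=cv2.resize(c["img"],None,fx=4,fy=4,interpolation=cv2.INTER_CUBIC)
    u,v=proj(c,[525,22,79])
    for p,col in(([525.4,22.8,60],(255,0,0)),([525.4,22.8,79],(0,255,0)),([524.5,22,87],(0,0,255))):
        a,b=proj(c,p)*4; cv2.circle(im,(int(a),int(b)),4,col,-1)
    # knob and ring outlines
    for z,r in((87,20),(61,20),(56,29),(34,29)):
        q=np.array([proj(c,[524.5+r*np.cos(t),22+r*np.sin(t),z]) for t in np.linspace(0,6.3,40)])*4
        cv2.polylines(im,[q.astype(int)],True,(255,255,0),1)
    u,v=int(u*4),int(v*4); w=200 if n=="scene" else 300
    cr=im[max(0,v-w):v+w,max(0,u-w):u+w]
    cr=cv2.resize(cr,(400,400)); 
    if n=="wrist": A=cr
    else: cv2.imwrite("pics/c.png",np.hstack([A,cr])[:,:,::-1])
E
```

```text
wrist tip [255.5 217.6]
wrist tcp [255.3 227.4]
wrist z98 [255.1 239.1]
wrist knobtop [253.5 232.3]
wrist knobbase [253.8 218.3]
wrist ringbase [254.2 206.5]
scene tip [266.7 197. ]
scene tcp [266.8 191.7]
scene z98 [266.8 186.3]
scene knobtop [266.8 189.2]
scene knobbase [266.8 196.4]
scene ringbase [266.7 203.8]
top tip [243.6 208.5]
top tcp [243.3 207.6]
top z98 [243.  206.7]
top knobtop [243.4 207.6]
top knobbase [243.8 208.7]
top ringbase [244.2 209.9]
```

View pics/c.png

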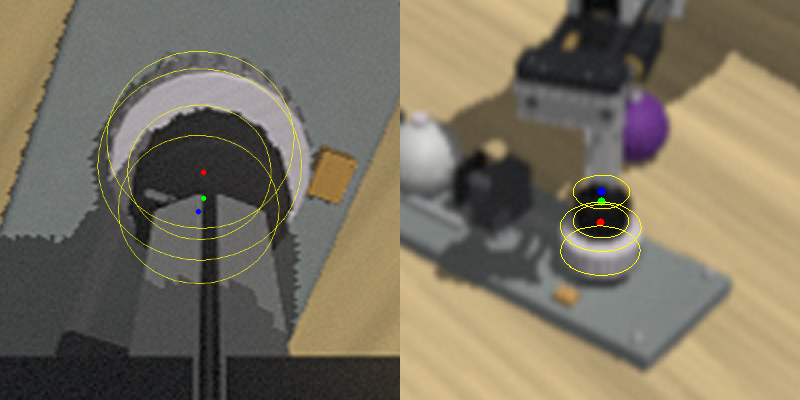

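The fingers shut on nothing. In both the wrist and scene views their tips appear about 33 mm higher than the reported TCP implies, just above the knob top. I'll open and go down carefully, then look.

arm_command --pt "1 0 0 0 0" --pt "1 0 0 0 0" --pt "1 0 0 0 0" --pt "1 0 0 0 0" --pt "1 0 0 0 0" --pt "1 0 0 0 0" --pt "1 0 0 0 0" --pt "1 0 0 0 0" --pt "1 0 0 5 0" --pt "1 0 0 10 0" --pt "1 0 0 15 0" --pt "1 0 0 20 0" --pt "1 0 0 25 0" --pt "1 0 0 25 0"

```text
clock: 6.85
eef_pos: [525.2, 22.8, 53.5]
eef_rot: [-3.141, -0.0, 2.153]
wrist_force: [-0.1, 0.3, -0.1]
finger_gap: 94.0
finger_force: 0.0
```

```bash
python3 - <<'E'
from h import *
s=monitor.read_state();p=s["eef_pos"];y=s["eef_rot"][2];print(s["clock"],p.round(1),y,s["finger_gap"],s["wrist_force"])
ty=np.array([np.sin(y),-np.cos(y),0])
A=[]
for n in("wrist","scene"):
    c=imaging.camera(n); im=cv2.resize(c["img"],None,fx=4,fy=4,interpolation=cv2.INTER_CUBIC)
    for sg in(-1,1):
        for dz,col in((-19,(255,0,0)),(0,(0,255,0)),(15,(0,0,255))):
            a,b=proj(c,p+sg*47*ty+[0,0,dz])*4; cv2.circle(im,(int(a),int(b)),5,col,-1)
    u,v=(proj(c,p)*4).astype(int); w=240 if n=="scene" else 560
    A.append(cv2.resize(im[max(0,v-w):v+w,max(0,u-w):u+w],(400,400)))
cv2.imwrite("pics/d.png",np.hstack(A)[:,:,::-1])
E
```

```text
6.85 [525.2  22.8  53.5] 2.1526901635877236 94.0274055181085 [-0.05491483  0.26309602 -0.07381743]
```

View pics/d.png

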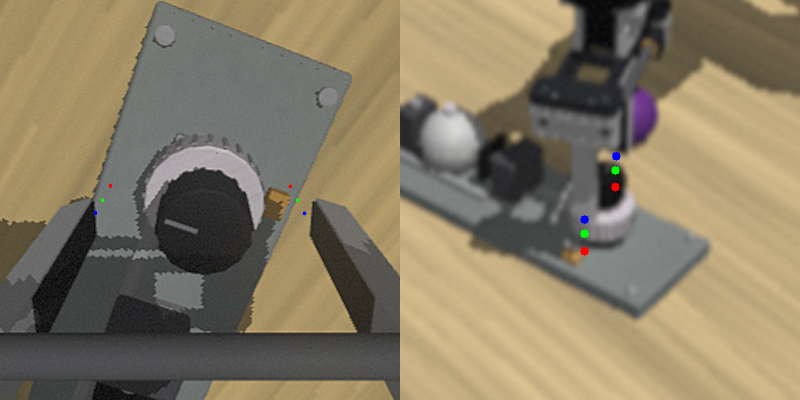

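```bash
python3 - <<'E'
from h import *
c=imaging.camera("wrist");p=monitor.read_state()["eef_pos"]
u,v=(proj(c,p)*4).astype(int); k=1120/400/4
X,Y=(u/4-140+204.5*k, v/4-140+223.5*k); print(u/4,v/4,X,Y)
for z in(80,87): print(z,ray(c,X,Y,z).round(1))
# ring base plate corner bolts check heights: bolt px -> z=20
for a,b in((164,36),(328,97)): print(ray(c,u/4-140+a*k,v/4-140+b*k,20).round(1))
s=27.5*0; print("finger tip z if gap94:",c["mtx"][0,0], (-c["view"][:3,:3].T@c["view"][:3,3]).round(1), c["view"][2,:3].round(2))
# solve fingertip height: separation 217*k px for 94 mm
f=c["mtx"][0,0]; print("depth along axis", f*94/(217*k))
E
```

```text
255.25 227.25 258.4 243.7
80 [527.1  24.   80. ]
87 [525.2  26.8  87. ]
[468.5  75.7  20. ]
[557.2  96.9  20. ]
finger tip z if gap94: 313.17483562848446 [480.5  93.2 254.2] [ 0.16 -0.24 -0.96]
depth along axis 193.80141243632352
```

arm_command --pt "1 2 2 4 0" --pt "1 2 2 7 0" --pt "1 2 2 7 0" --pt "0 2 2 7 0" --pt "0 2 2 7 0" --pt "0 2 2 7 0" --pt "0 2 2 7 0" --pt "0 2 2 7 0" --pt "0 2 2 7 0" --pt "0 2 2 7 0" --pt "0 2 2 7 0" --force 40

```text
clock: 8.38
eef_pos: [524.6, 24.7, 46.9]
eef_rot: [-3.138, -0.001, 2.153]
wrist_force: [-10.9, -6.4, 7.3]
finger_gap: 39.5
finger_force: 40.0
```

```bash
python3 r.py
```

```text
8.57 [524.6  24.7  46.9] yaw 2.1528 Mz [0.076 0.066 0.079 0.003 0.138] e6 [0.038 0.038 0.038 0.038 0.038] mean [ -1.413   1.972   0.073   0.038 -10.565  -6.707   7.843] gap 39.1 40.00250995159149
```

arm_command --pt "0 0 -1.5 -0.5 0" --pt "0 0 -1.5 -0.5 5" --pt "0 0 -1.5 -0.5 10" --pt "0 0 -1.5 -0.5 15" --pt "0 0 -1.5 -0.5 20" --pt "0 0 -1.5 -0.5 25" --pt "0 0 -1.5 -0.5 30" --pt "0 0 -1.5 -0.5 35" --pt "0 0 -1.5 -0.5 40" --pt "0 0 -1.5 -0.5 45" --pt "0 0 -1.5 -0.5 45"

```text
clock: 9.95
eef_pos: [526.4, 25.0, 47.1]
eef_rot: [3.138, -0.001, 1.366]
wrist_force: [14.6, 1.6, -16.0]
finger_gap: 39.0
finger_force: 40.0
```

```bash
python3 r.py; python3 - <<'E'
from h import *
c=imaging.camera("top")
for t in("pad","bauble"):
  for d in find_in(c,t)[:3]: print(t,d["p"],np.round(d["rect"],1),ray(c,*d["rect"][:2],48).round(1))
E
```

```text
10.15 [526.4  25.   47.1] yaw 1.3669 Mz [-0.112 -0.11  -0.142 -0.15  -0.127] e6 [ 0.659  0.087 -0.082 -0.119 -0.126] mean [  0.276  -3.036  -0.128   0.084  15.312   1.342 -15.743] gap 39.5 39.99345660209656
pad 0.47 [296.6 199.8  68.1  51.8] [ 553.4 -144.2   48. ]
bauble 0.74 [283.2 252.1  16.9  11.8] [390.9 -98.5  48. ]
bauble 0.73 [297.6 197.6  16.5  18.5] [ 560.4 -147.5   48. ]
bauble 0.7 [300.4 154.1  18.1  15.6] [ 702.9 -160.6   48. ]
```

arm_command --pt "0 0 1.2 0.3 2" --pt "0 0 1.2 0.3 4" --pt "0 0 1.2 0.3 6" --pt "0 0 1.2 0.3 8" --pt "0 0 1.2 0.3 10" --pt "0 0 1.2 0.3 12"

```text
clock: 11.05
eef_pos: [526.9, 24.8, 47.0]
eef_rot: [3.139, -0.001, 1.157]
wrist_force: [9.7, 1.5, -9.5]
finger_gap: 39.1
finger_force: 40.0
```

```bash
python3 r.py; python3 - <<'E'
from h import *
c=imaging.camera("wrist");save(c,"w2")
E
```

```text
11.25 [526.9  24.8  47. ] yaw 1.1579 Mz [0.296 0.226 0.141 0.096 0.081] e6 [-0.309 -0.129  0.586  0.255  0.126] mean [ 0.319 -1.766  0.168  0.106  8.709  1.687 -9.151] gap 39.2 39.99743342399597
```

View pics/w2.png

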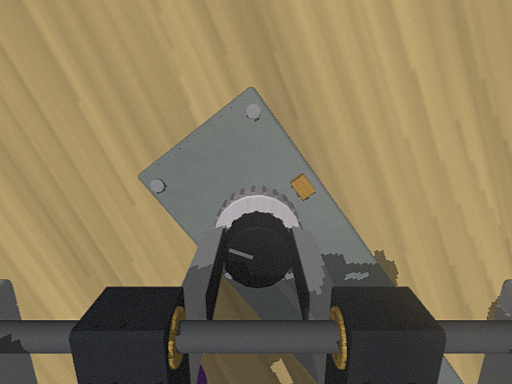

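arm_command --pt "0 0 0.7 0.3 1.5" --pt "0 0 0.7 0.3 3" --pt "0 0 0.7 0.3 4.5" --pt "0 0 0.7 0.3 6"

```text
clock: 11.8
eef_pos: [527.2, 24.6, 47.0]
eef_rot: [3.14, -0.001, 1.052]
wrist_force: [4.9, 3.9, -4.2]
finger_gap: 39.2
finger_force: 40.0
```

```bash
python3 r.py
```

```text
12.0 [527.2  24.6  47. ] yaw 1.0528 Mz [0.26  0.232 0.119 0.102 0.131] e6 [-0.176 -0.05   0.483  0.236  0.139] mean [ 0.674 -1.052  0.169  0.126  5.261  3.821 -3.349] gap 39.0 39.999003410339355
```

arm_command --pt "0 0 0 0 1.5" --pt "0 0 0 0 3" --pt "0 0 0 0 4.5" --pt "0 0 0 0 6"

```text
clock: 12.5
eef_pos: [527.4, 24.5, 47.0]
eef_rot: [3.14, -0.002, 0.948]
wrist_force: [6.8, 2.2, -5.0]
finger_gap: 39.0
finger_force: 40.0
```

```bash
python3 r.py
```

```text
12.7 [527.5  24.5  47. ] yaw 0.9481 Mz [0.25  0.204 0.119 0.124 0.083] e6 [-0.173 -0.053  0.479  0.232  0.136] mean [ 0.5   -1.371  0.156  0.124  7.022  2.822 -4.876] gap 39.2 39.998602867126465
```

arm_command --pt "0 0 0.4 0.3 1.5" --pt "0 0 0.4 0.3 3" --pt "0 0 0.4 0.3 4.5" --pt "0 0 0.4 0.3 6"

```text
clock: 13.2
eef_pos: [527.7, 24.3, 47.0]
eef_rot: [3.14, -0.002, 0.843]
wrist_force: [4.5, 3.2, -1.7]
finger_gap: 39.5
finger_force: 40.0
```

```bash
python3 r.py
```

```text
13.4 [527.7  24.3  47. ] yaw 0.8435 Mz [0.269 0.254 0.153 0.102 0.101] e6 [-0.145 -0.028  0.501  0.254  0.158] mean [ 0.599 -0.894  0.176  0.148  4.699  3.66  -0.691] gap 39.1 39.999842047691345
```

arm_command --pt "0 0 0 0 1.5" --pt "0 0 0 0 3" --pt "0 0 0 0 4.5" --pt "0 0 0 0 6"

```text
clock: 13.9
eef_pos: [527.9, 24.1, 47.0]
eef_rot: [3.14, -0.002, 0.738]
wrist_force: [6.1, 1.8, -2.5]
finger_gap: 39.1
finger_force: 40.0
```

```bash
python3 r.py
```

```text
14.1 [527.9  24.1  47. ] yaw 0.7387 Mz [0.345 0.25  0.307 0.258 0.182] e6 [-0.082  0.035  0.563  0.317  0.221] mean [ 0.342 -1.147  0.268  0.211  5.482  2.07  -1.683] gap 39.1 39.99948441982269
```

arm_command --pt "0 0 0 0 0.8" --pt "0 0 0 0 1.5" --pt "0 0 0 0 2.3" --pt "0 0 0 0 3"

```text
clock: 14.6
eef_pos: [528.0, 24.0, 47.0]
eef_rot: [3.14, -0.002, 0.686]
wrist_force: [6.3, 0.7, -1.9]
finger_gap: 39.6
finger_force: 40.0
```

```bash
python3 r.py
```

```text
14.8 [528.  24.  47.] yaw 0.6866 Mz [0.45  0.372 0.322 0.297 0.272] e6 [0.195 0.222 0.455 0.342 0.298] mean [ 0.191 -1.275  0.343  0.302  6.611  1.163 -2.559] gap 39.5 39.999369978904724
```

arm_command --pt "1 0 0 0 0" --pt "1 0 0 0 0" --pt "1 0 0 0 0" --pt "1 0 0 0 0" --pt "1 0 0 0 0" --pt "1 -1 1 0 0" --pt "1 -1 1 0 -10" --pt "1 -1 1 0 -20" --pt "1 -1 1 0 -30" --pt "1 -1 1 0 -40" --pt "1 -1 1 7 -40" --pt "1 -1 1 14 -40" --pt "1 -1 1 21 -40" --pt "1 -1 1 28 -40" --pt "1 -1 1 28 -40"

```text
clock: 16.68
eef_pos: [526.4, 22.6, 17.9]
eef_rot: [-3.141, 0.0, 1.384]
wrist_force: [-0.7, 0.3, -0.1]
finger_gap: 93.9
finger_force: 0.0
```

```bash
python3 r.py; python3 - <<'E'
from h import *
a=imaging.camera("wrist")["img"]; c=imaging.camera("scene")
o=np.hstack([cv2.resize(a,(440,330)),cv2.resize(c["img"][140:230,190:286],(352,330),interpolation=2)])
cv2.imwrite("pics/e.png",o[:,:,::-1])
E
```

```text
16.88 [526.9  22.6  18.8] yaw 1.3846 Mz [ 0.058  0.03  -0.006 -0.025 -0.014] e6 [0.02  0.015 0.011 0.008 0.006] mean [-0.024 -0.055  0.009  0.012 -0.405  0.01   0.059] gap 93.8 0.0
```

View pics/e.png

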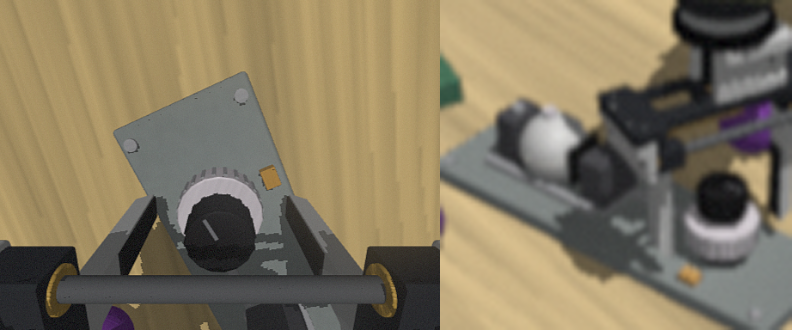

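The wrist view shows the open fingers straddling the ring, at about (140,240) and (300,240). The scene view shows the finger tip beside the ring's lower half at (662,255). Closing on the ring.

arm_command --pt "0 0 0 0 0" --pt "0 0 0 0 0" --pt "0 0 0 0 0" --pt "0 0 0 0 0" --pt "0 0 0 0 0" --pt "0 0 0 0 0" --force 50

```text
clock: 17.73
eef_pos: [526.1, 22.7, 18.5]
eef_rot: [-3.14, 0.0, 1.385]
wrist_force: [-5.1, 1.1, 4.1]
finger_gap: 57.6
finger_force: 50.0
```

```bash
python3 r.py
```

```text
17.93 [526.1  22.7  18.6] yaw 1.3847 Mz [-0.096 -0.027 -0.031 -0.082 -0.038] e6 [-0.031 -0.031 -0.031 -0.031 -0.031] mean [ 0.106  0.976 -0.055 -0.031 -5.438  0.914  4.199] gap 57.1 50.00222861766815
```

arm_command --pt "0 0 0 0 1.5" --pt "0 0 0 0 3" --pt "0 0 0 0 4.5" --pt "0 0 0 0 6"

```text
clock: 18.42
eef_pos: [526.1, 22.7, 18.5]
eef_rot: [-3.14, 0.0, 1.279]
wrist_force: [-4.7, 1.4, 4.6]
finger_gap: 57.4
finger_force: 50.0
```

```bash
python3 r.py
```

```text
18.62 [526.2  22.7  18.5] yaw 1.2799 Mz [ 0.099 -0.021 -0.075  0.004 -0.078] e6 [-0.376 -0.28   0.273  0.062 -0.028] mean [ 0.106  0.939 -0.014 -0.07  -5.152  0.697  4.511] gap 57.0 50.00201761722565
```

arm_command --pt "0 0 -0.7 0 1.5" --pt "0 0 -0.7 0 3" --pt "0 0 -0.7 0 4.5" --pt "0 0 -0.7 0 6" --pt "0 0 -0.7 0 7.5" --pt "0 0 -0.7 0 9" --pt "0 0 -0.7 0 10.5" --pt "0 0 -0.7 0 12"

```text
clock: 19.62
eef_pos: [526.2, 22.7, 18.6]
eef_rot: [3.141, -0.0, 1.069]
wrist_force: [0.3, -2.4, 0.4]
finger_gap: 57.0
finger_force: 50.0
```

```bash
python3 r.py
```

```text
19.82 [526.1  22.7  18.6] yaw 1.0706 Mz [ 0.029 -0.071 -0.091 -0.12  -0.03 ] e6 [-0.374 -0.38   0.32   0.135  0.016] mean [-0.549 -0.273 -0.057 -0.056  0.695 -3.158  0.318] gap 56.8 50.00020086765289
```

arm_command --pt "0 0 0 0 1.5" --pt "0 0 0 0 3" --pt "0 0 0 0 4.5" --pt "0 0 0 0 6"

```text
clock: 20.32
eef_pos: [526.2, 22.7, 18.6]
eef_rot: [3.141, -0.0, 0.964]
wrist_force: [2.7, -4.8, -0.1]
finger_gap: 57.1
finger_force: 50.0
```

```bash
python3 r.py
```

```text
20.52 [526.2  22.7  18.6] yaw 0.9658 Mz [ 0.069 -0.034 -0.042 -0.035 -0.057] e6 [-0.372 -0.38   0.322  0.136  0.018] mean [-0.842 -0.561 -0.02  -0.055  2.742 -4.179  0.305] gap 57.1 50.00000774860382
```

Turned 0.42 rad and still loose. Continuing.

arm_command --pt "0 0 0 0 1.5" --pt "0 0 0 0 3" --pt "0 0 0 0 4.5" --pt "0 0 0 0 6"

```text
clock: 21.02
eef_pos: [526.2, 22.7, 18.6]
eef_rot: [3.141, -0.0, 0.86]
wrist_force: [3.8, -3.5, -0.1]
finger_gap: 56.8
finger_force: 50.0
```

```bash
python3 r.py
```

```text
21.23 [526.2  22.7  18.6] yaw 0.8603 Mz [ 0.069 -0.103 -0.087 -0.057 -0.018] e6 [-0.373 -0.276  0.276  0.066 -0.025] mean [-0.964 -0.65  -0.039 -0.066  3.288 -3.98   0.234] gap 57.1 49.99995946884155
```

arm_command --pt "0 0 0 0 1.5" --pt "0 0 0 0 3" --pt "0 0 0 0 4.5" --pt "0 0 0 0 6"

```text
clock: 21.72
eef_pos: [526.2, 22.7, 18.6]
eef_rot: [3.141, -0.0, 0.756]
wrist_force: [3.1, -4.9, -0.9]
finger_gap: 56.7
finger_force: 50.0
```

```bash
python3 r.py
```

```text
21.93 [526.2  22.7  18.6] yaw 0.7562 Mz [0.452 0.352 0.238 0.284 0.272] e6 [0.063 0.135 0.651 0.413 0.317] mean [-0.983 -0.679  0.32   0.316  3.221 -4.647 -0.398] gap 56.9 49.99987721443176
```

arm_command --pt "0 0 0 0 1.5" --pt "0 0 0 0 3" --pt "0 0 0 0 4.5" --pt "0 0 0 0 6"

```text
clock: 22.42
eef_pos: [526.2, 22.6, 18.6]
eef_rot: [3.141, -0.0, 0.651]
wrist_force: [3.2, -5.0, -0.0]
finger_gap: 56.9
finger_force: 50.0
```

```bash
python3 r.py
```

```text
22.62 [526.2  22.6  18.6] yaw 0.6516 Mz [0.588 0.406 0.369 0.397 0.353] e6 [0.131 0.227 0.749 0.513 0.419] mean [-1.042e+00 -7.050e-01  4.230e-01  4.080e-01  3.101e+00 -4.994e+00
 -1.000e-03] gap 57.1 49.9999737739563
```

arm_command --pt "0 0 0 0 1.5" --pt "0 0 0 0 3" --pt "0 0 0 0 5" --pt "0 0 0 0 7"

```text
clock: 23.12
eef_pos: [526.2, 22.6, 18.6]
eef_rot: [3.141, -0.0, 0.529]
wrist_force: [2.9, -4.9, -0.1]
finger_gap: 57.3
finger_force: 50.0
```

```bash
python3 r.py
```

```text
23.32 [526.2  22.6  18.6] yaw 0.5296 Mz [0.73  0.562 0.486 0.451 0.481] e6 [0.102 0.249 0.964 0.647 0.52 ] mean [-1.081 -0.72   0.542  0.496  3.013 -4.995 -0.384] gap 57.3 49.999938011169434
```

arm_command --pt "1 0 0 0 0" --pt "1 0 0 0 0" --pt "1 0 0 0 0" --pt "1 0 0 0 0" --pt "1 0 0 0 0" --pt "1 0 0 0 0" --pt "1 0 0 -20 0" --pt "1 0 0 -45 0" --pt "1 0 0 -75 0" --pt "1 0 0 -110 0" --pt "1 0 0 -150 -10" --pt "1 0 0 -190 -20" --pt "1 0 0 -220 -30" --pt "1 0 0 -220 -40" --pt "1 0 0 -220 -50" --pt "1 0 0 -220 -60" --pt "1 0 0 -220 -70" --pt "1 0 0 -220 -80" --pt "1 0 0 -220 -90" --pt "1 0 0 -220 -90"

```text
clock: 25.82
eef_pos: [526.0, 22.8, 238.5]
eef_rot: [-3.142, -0.0, 2.099]
wrist_force: [0.9, 0.2, -0.7]
finger_gap: 94.4
finger_force: 0.0
```

```bash
python3 - <<'E'
from h import *
c=imaging.camera("wrist"); print(monitor.read_state()["clock"], monitor.read_state()["eef_pos"].round(1))
for t in("pad","bauble","shoe"):
  for d in find_in(c,t)[:2]: print(t,round(d["p"],2),np.round(d["rect"],1))
p=np.array([546,-77.,0]); u,v=proj(c,[560,-130,48]).astype(int); print(u,v)
a=c["img"]; r=a[max(0,v-110):v+110,max(0,u-130):u+130]
cv2.imwrite("pics/f.png",cv2.resize(r,None,fx=2.7,fy=2.7,interpolation=2)[:600,:800,::-1])
E
```

```text
25.875 [526.   22.8 238.5]
pad 0.83 [225.7 272.2  25.5  18. ]
pad 0.24 [287.6 174.6  13.1  14.7]
bauble 0.92 [221.9 287.8  40.7  39.2]
bauble 0.69 [302.6 311.2  29.5  18.2]
shoe 0.51 [288.1 174.2   9.6  12.1]
222 273
```

View pics/f.png

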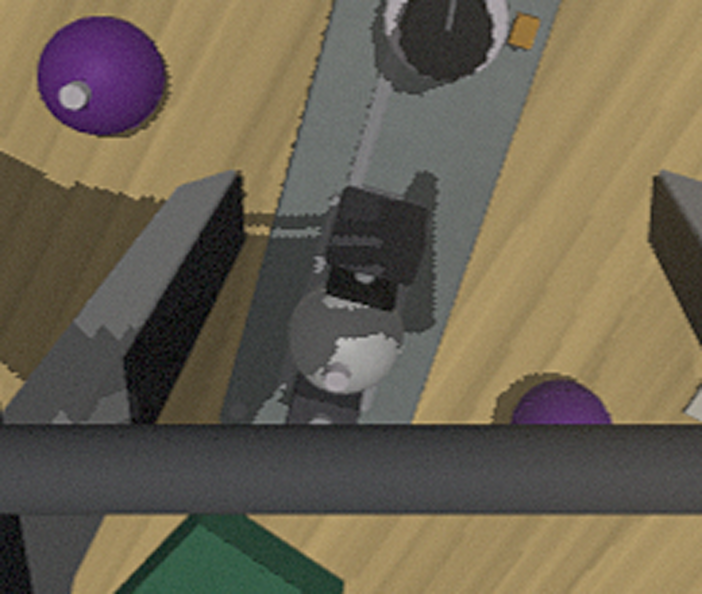

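The bauble, at (345,340), sits intact between the pad (365,285) and the stop (325,400). Ring and knob are free of the fingers, and the carton and purple baubles seen here look undisturbed.

```bash
python3 -c "
from cell import job; print(job.sign_off())"
```

```text
the job is handed in; nothing more can be done
None
```

The job is handed in at about 26 s: the bauble is held with the pad pushed in by roughly 3 mm (about 7.5 N), and the ring is locked about 12° past its bite, both judged from the torque I felt; the sign-off gave no verdict.

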